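# Index a vial shuttle to its detector

### The job

Bring the vial in the sliding carriage in front of the detector head and lock the carriage there. To do so, pull the plunger's knob up and twist it so that it stays out by itself, let go, push the carriage along its rail until the vial stands opposite the detector's lens with the plunger still out, then twist the knob back so that the plunger drops fully into the slot below. Leave the vial standing in its pocket and the bottle, beaker and timer nearby undisturbed.

Things in the scene. Friction and masses are not known exactly. Their poses are not given: they have to be found in the camera images.
- base: Fixed aluminium base plate of the shuttle, 132 (x) x 264 (y) x 10 mm. Origin on the bench; the plate reaches from x = -45 to +87 mm. Local y runs along the guide rail (leftwards seen from the robot), x points across it, away from the robot. A dark strip along its front has five cross slots 35 mm apart for the plunger. Position and yaw vary.
- carriage (a joint): Position (m) of the carriage along the base's y: 0 at the start (middle slot), stops at -0.074 and +0.074; the plunger locks at -0.070, -0.035, 0, 0.035, 0.070 with 1 mm of play. About 2 N moves it; it stays where left. The carriage is an aluminium plate 86 x 90 (y) x 12 mm, its top 34 mm above the bench.
- left_wall (a point): Middle of the outer face of the carriage's upright end wall on the base's +y end, 50 mm above the bench. The wall is 6 mm thick, 36 mm wide across the rail, its top 64 mm above the bench. Push on it towards the base's -y. Axes as the base.
- right_wall (a point): The same on the -y end of the carriage; push on it towards the base's +y. Beyond either wall, above the guide rail (top 20 mm above the bench), there is free room; a fixed tall glass cylinder (about 0.2 m) stands on the bench behind the right end of the base: keep the hand clear of it.
- pocket (a point): Centre of the vial pocket's floor on the carriage, 34 mm above the bench; pocket 26 x 26 mm, 14 mm deep. Axes as the base. The vial is in front of the detector when this point has the same base-y as lens.
- vial_mid (a point): Centre (half-way up) of the loose glass vial with a white cap that stands in the pocket, 22 mm diameter, 51 mm tall.
- knob_grip (a point): Grip point of the plunger's knob, on the upright plunger axis, 82 mm above the bench when locked: a black upright bar 40 mm long (local x), 10 thick (local y), from 19 mm below to 11 mm above this point. Pinch its thickness from above; a steel sleeve 24 mm wide ends 28 mm below this point. When locked the bar lies along the base's x. It rises, turns and travels with knob and carriage.
- plunger (a joint): Lift of the sprung plunger (m): 0 = fully down in a slot, locked; stop at 0.015. The spring pushes it down with 6 to 9 N. Lift it above 0.009 (best to the stop) before twisting the knob; twisted and let go it rests on the sleeve at 0.009, held out. Dropped between two slots it rests at about 0.0065.
- knob (a joint): Twist of the knob (rad) about the upright axis, counter-clockwise from above positive: stops at 0 (the only angle, within about 0.1, at which the plunger can drop) and at 1.2 (hold it out here; anything above 0.8 holds). It stays where it is left.
- lens (a point): Centre of the round lens on the short dark level barrel (20 mm diameter) of the detector head, 66 mm above the bench. The head is a grey housing 31 mm wide on a post, top 85 mm above the bench, behind the rail at one of four places; three low plain blanking posts (top 43 mm above the bench) stand at the others. Local y is the base's y.
- bottle_amber: Bystander: brown bottle, 48 mm diameter, 88 mm tall; origin at the middle of its underside. Leave alone.
- beaker: Bystander: clear beaker, 55 mm diameter, 67 mm tall; origin at the middle of its underside. Leave alone.
- timer: Bystander: flat grey bench timer 64 x 64 x 18 mm; origin at the middle of its underside. Leave alone.
- vial: The same vial; origin at the middle of its underside.

How it is judged:
On the way, in this order (a step that is already met when the one before it is completed fails the run):
1. the plunger stands out by itself, twisted and let go, with the carriage still within 15 mm of its start (value of joint plunger above 0.0082 m and value of joint knob above 0.8 rad and contact force between the fingers and knob below 0.1 N and value of joint carriage between -0.015 and 0.015 m), for 0.2 s.
2. the carriage has brought the vial in front of the detector (within 6 mm) with the plunger still out (value of joint plunger above 0.0082 m and value of joint knob above 0.8 rad and y of pocket in the frame of lens between -0.006 and 0.006 m), for 0.2 s.
At the end, for the whole second after the job is handed in: The plunger is fully down (lift under 2 mm) with the knob turned back (under 0.3 rad), the vial pocket is opposite the detector's lens within 4 mm along the rail, the carriage is at rest, and the vial stands upright (within 0.15 rad) at rest in its pocket (value of joint plunger below 0.002 m and value of joint knob below 0.3 rad and y of pocket in the frame of lens between -0.004 and 0.004 m and horizontal distance between vial_mid and pocket below 0.006 m and z of vial_mid in the frame of pocket between 0.02 and 0.031 m and angle between vial_mid's own z axis and vertical below 0.15 rad and linear speed of vial below 0.02 m/s and velocity of joint carriage between -0.01 and 0.01 m/s); the robot touches nothing.
It fails at once if the bottle, beaker or timer is moved by more than 15 mm (distance of any of bottle_amber, beaker, timer from where it was at the start of the episode above 0.015 m).
It fails at once if the vial leaves its pocket or topples (horizontal distance between vial_mid and pocket above 0.015 m or angle between vial_mid's own z axis and vertical above 0.4 rad or z of vial_mid in the frame of pocket above 0.045 m).
It also fails if it takes over 64 s, if anything falls off the work surface, if the arm or the gripper's body presses on something with over 40 N, if the wrist force passes 120 N, or if a joint passes its speed limit or range.

### The arm

A 7-joint arm with a two-finger parallel gripper is mounted at the origin on a cart in front of the work surface, level with it; the furniture and walls round the work are solid. World frame = base frame: x ahead of the robot, y to its left, z up, the work surface at z = 0. Lengths are in m, angles in rad, forces in N, time in s.
With the tool pointing down it reaches from about 0.425 to 0.95 m from the base axis. Payload 4.7 kg.
Tool frame: the origin (TCP) lies at the very end of the fingers, on their centre line; the grasp point (between the pads) lies 19 mm behind it; z points along the fingers, y is the line along which they close (so a half turn about z gives the same grasp; the last joint's range is limited). The gripper opens to 85 mm and grips with 20 to 120 N. Pads are 22 mm wide; open, the fingers measure 114 mm over their backs; the gripper's body (76 mm by 85 mm) begins 54 mm behind the grasp point. The pads swing forward as they close: fully open they stand 13 mm farther back than shut.
Start: joints at [-1.224, 0.469, -0.049, 1.532, 0.024, 1.141, -0.082], TCP at [0.248, 0.628, 0.231] pointing down, gripper open.
Joint ranges: [-2.59, 2.59], [-0.33, 1.99], [-1.39, 1.29], [0.1, 2.45], [-1.04, 4.18], [0.21, 1.99], [-2.66, 2.66]. Speed limits (rad/s): [2.57, 2.57, 3.14, 3.14, 3.14, 3.14, 3.14].

### API

Orientations are given as a 3x3 rotation matrix whose columns are the frame's x, y, z axes.
In Python, from workcell import env, fingers, kin, cams gives the robot as it stands. The module is installed in compiled form; this text tells all that it offers. Calls block until the motion is done:
- env.goto(position, orientation): joint-space move of the TCP to a pose.
- env.movel(position, ori=None, velocity=0.15, max_force=None): straight line of the TCP; ori=None keeps the orientation; velocity is the mean speed in m/s. With max_force (N) it stops when the force on the tool has changed by that much, and returns True; else False.
- env.set_joints(angles): joint-space move.
- fingers.move_gripper(opening, strength=None): finger opening in m; strength is the grip in N (None keeps the last); returns when the fingers have stopped.
- env.wait(seconds).
- kin.inverse_kinematics(position, orientation): joint angles nearest the present ones, or None.
- cams.get_image(name): name is "scene" or "top"; returns a dict with "color" (420x560x3 uint8, blue, green, red), "intrinsics" (3x3 intrinsics, pixels), "world_to_cam" (4x4, takes a point from world to camera coordinates). Camera axes: x right, y down, z forward; pixel columns grow to the right and rows downward; lengths in m; the calibration is good to about 2 mm. A picture is of the moment at which its call begins. There is no depth.
A pose or a line that the arm cannot do raises env.MotionError and nothing moves.
- env.finish_job(): hands the job in; it is judged then, once.
Readings, each from a call of its own:
- env.read_clock(): time.
- env.read_joints(): joint angles.
- env.read_dq(): joint speeds.
- env.read_tau(): joint torques, N m.
- env.read_ee_pos(): TCP position.
- env.read_tcp_rot(): TCP orientation.
- env.read_wrist_force(): force on the tool from outside, world axes, zero at the start.
- env.read_ft_torque(): the same for the moment, N m.
- env.read_opening(): finger opening in m.
- env.read_finger_force(): force on a finger pad.
Only numpy, scipy, OpenCV 4.12 (cv2) and the standard library are available. Lean on these libraries where they do the work, as an engineer would, in place of code of your own. Each camera call takes 0.05 s, during which the arm holds its last target. There are 200 camera calls.

## Working session

There is one attempt and no reset: what is moved stays moved. The work goes in short steps, each a Python script; the robot and the scene stay as the last script left them, time stands still between calls to the robot, and variables do not carry over. Pictures are saved under pics/ and viewed, at most 10 in all, crops included, and the job is handed in when it is done.

```bash
mkdir -p pics; ls; python3 - <<'E'
from workcell import env,fingers,kin,cams
import cv2,numpy as np,pickle
d={}
for n in("scene","top"):
    r=cams.get_image(n); d[n]=r; cv2.imwrite(f"pics/{n}0.png",r["color"])
    M=np.linalg.inv(r["world_to_cam"]); print(n,M[:3,3].round(3),M[:3,2].round(3),r["intrinsics"][0,0],r["intrinsics"][:2,2])
pickle.dump(d,open("d0.pkl","wb"))
print(env.read_clock())
E
```

```text
pics
scene [ 0.028 -0.846  0.813] [ 0.355  0.745 -0.564] 475.6892998847708 [280.81246938 200.33101083]
top [0.33  0.078 1.206] [ 0.124  0.022 -0.992] 539.4237420954628 [282.07396687 210.64148496]
0.1
```

View pics/scene0.png

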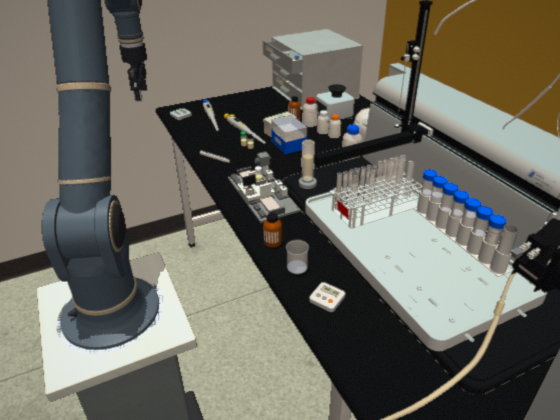

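View pics/top0.png

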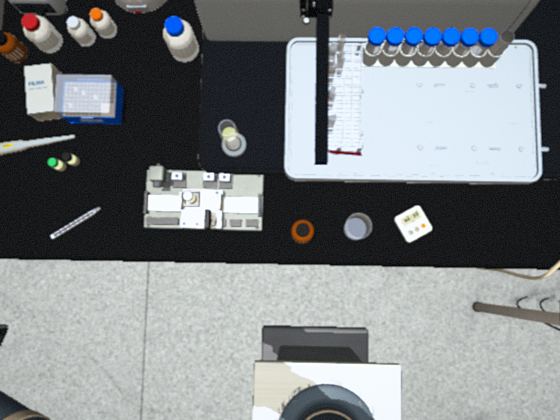

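The shuttle is at about (205,198) in the top view and (265,185) in the scene view. The glass cylinder is at (232,140) top, and the bottle, beaker and timer are to its right. Next I'll zoom in on the shuttle.

```bash
python3 - <<'E'
import cv2,pickle
d=pickle.load(open("d0.pkl","rb"))
t=d["top"]["color"][155:240,135:275]; cv2.imwrite("pics/t1.png",cv2.resize(t,None,fx=5.7,fy=5.7,interpolation=cv2.INTER_CUBIC))
t=d["scene"]["color"][140:225,220:330]; cv2.imwrite("pics/s1.png",cv2.resize(t,None,fx=7,fy=7,interpolation=cv2.INTER_CUBIC))
E
```

```text
(no output)
```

View pics/t1.png

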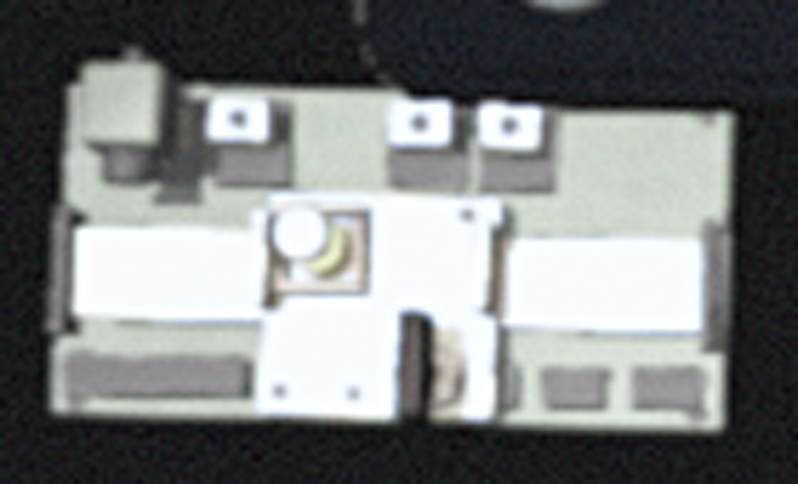

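View pics/s1.png

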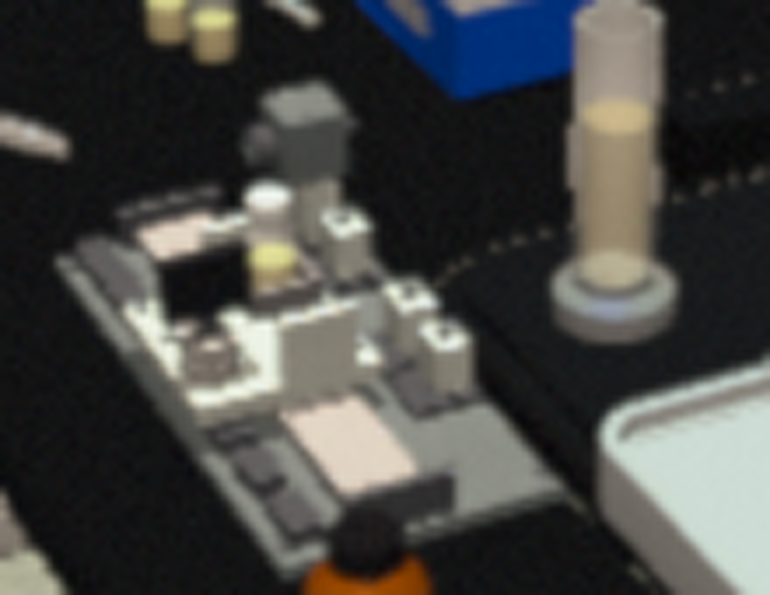

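Top crop: the base corners are at (65,85), (733,112), (723,430) and (50,413). The knob bar spans x 400–430 and y 312–418, the vial cap is at (300,232), and the detector housing top is at (122,103), at the far left (+y) end. I'll turn these into positions.

```bash
cat >h.py <<'E'
import numpy as np
def ray(r,u,v,z):
    M=np.linalg.inv(r["world_to_cam"]); q=M[:3,:3]@np.linalg.inv(r["intrinsics"])@[u,v,1]
    c=M[:3,3]; return c+q*(z-c[2])/q[2]
def proj(r,p):
    q=r["world_to_cam"]@np.r_[p,1]; q=r["intrinsics"]@q[:3]; return q[:2]/q[2]
E
python3 - <<'E'
from h import *
import pickle,cv2
d=pickle.load(open("d0.pkl","rb")); T=d["top"]; S=d["scene"]
f=lambda u,v,z: ray(T,135+(u+.5)/5.7-.5,155+(v+.5)/5.7-.5,z)
c=np.array([f(68,85,.01),f(733,112,.01),f(723,430,.01),f(50,413,.01)])
TL,TR,BR,BL=c
print(c.round(4)); print([np.linalg.norm(a-b).round(4) for a,b in((TL,TR),(BL,BR),(TL,BL),(TR,BR))])
ey=(TL+BL-TR-BR)[:2]; yaw=np.arctan2(-ey[0],ey[1])
ex=(TL+TR-BL-BR)[:2]; print("yaw",yaw,np.arctan2(ex[1],ex[0]))
R=np.array([[np.cos(yaw),-np.sin(yaw)],[np.sin(yaw),np.cos(yaw)]])
o=c.mean(0)[:2]-R@[.021,0]; print("base",o)
for n,p in dict(knobfar=f(412,312,.093),knobnear=f(412,418,.093),cap=f(300,232,.085),house=f(122,103,.085),housel=f(82,103,.085),houser=f(162,103,.085),barrel=f(127,165,.076),
  slotR=f(670,388,.01),slotR2=f(575,388,.01),platel=f(258,365,.034),plater=f(497,365,.034),b1=f(237,120,.043),b2=f(420,123,.043),b3=f(509,125,.043),stripl=f(70,375,.01),strip1=f(621,388,.01)).items():
    print(n,p[:2].round(4),"local",(R.T@(p[:2]-o)).round(4))
# scene check
g=lambda u,v,z: ray(S,220+(u+.5)/7-.5,140+(v+.5)/7-.5,z)
for n,p in dict(cap=g(268,190,.085),BRcorner=g(285,575,.01),farR=g(565,490,.01),BL=g(62,258,.01),knobtop=g(205,248,.093)).items():
    print("S",n,p[:2].round(4),"local",(R.T@(p[:2]-o)).round(4))
E
```

```text
[[0.569  0.4132 0.01  ]
 [0.5622 0.1483 0.01  ]
 [0.436  0.1492 0.01  ]
 [0.438  0.4137 0.01  ]]
[np.float64(0.2651), np.float64(0.2645), np.float64(0.131), np.float64(0.1263)]
yaw -0.016734434182198717 -0.005298463951147403
base [0.48030939 0.28145677]
knobfar [0.4699 0.2592] local [-0.01   -0.0225]
knobnear [0.431  0.2577] local [-0.0489 -0.0246]
cap [0.5001 0.3031] local [0.0194 0.022 ]
house [0.5476 0.3716] local [0.0657 0.0913]
housel [0.5473 0.3866] local [0.0652 0.1063]
houser [0.5478 0.3567] local [0.0662 0.0763]
barrel [0.5257 0.371 ] local [0.0439 0.0903]
slotR [0.4521 0.1704] local [-0.0264 -0.1116]
slotR2 [0.4514 0.2076] local [-0.0276 -0.0743]
platel [0.4558 0.3275] local [-0.0253  0.0456]
plater [0.4574 0.2353] local [-0.0222 -0.0466]
b1 [0.5497 0.3378] local [0.0685 0.0575]
b2 [0.5496 0.2669] local [ 0.0696 -0.0134]
b3 [0.5494 0.2325] local [ 0.0699 -0.0478]
stripl [0.4531 0.4066] local [-0.0293  0.1246]
strip1 [0.4518 0.1896] local [-0.027  -0.0924]
S cap [0.5031 0.3083] local [0.0223 0.0273]
S BRcorner [0.4358 0.1442] local [-0.0422 -0.138 ]
S farR [0.5635 0.1458] local [ 0.0855 -0.1343]
S BL [0.4421 0.4133] local [-0.0404  0.1312]
S knobtop [0.4553 0.2638] local [-0.0247 -0.0181]
```

Base: origin about (0.480, 0.281), yaw about -0.012 rad. The lens is at y ≈ +0.091 and the pocket at +0.022, so the carriage has to go to +0.070. The knob is near (0.450, 0.260). I'll check reachability, then approach and pinch.

```bash
cat >>h.py <<'E'
from scipy.spatial.transform import Rotation as Ro
YAW=-.012
def O(th=0,flip=0): return Ro.from_euler('z',YAW+th+flip*np.pi).as_matrix()@np.diag([-1.,1,-1])
E
python3 - <<'E'
from h import *
from workcell import env,fingers,kin,cams
import pickle
d=pickle.load(open("d0.pkl","rb"))
print("cyl",ray(d["top"],234,146,.01))
print(env.read_tcp_rot().round(2))
for fl in(0,1):
  for th in(0,.6,1.15):
    q=kin.inverse_kinematics([.45,.26,.066],O(th,fl)); print(fl,th,None if q is None else np.round(q,2))
  q=kin.inverse_kinematics([.49,.2,.04],O(0,fl)); print(fl,'push',None if q is None else np.round(q,2))
E
```

```text
cyl [0.62639393 0.2161948  0.01      ]
[[-0.93  0.37 -0.  ]
 [ 0.37  0.93 -0.  ]
 [-0.   -0.   -1.  ]]
0 0 [-0.6   0.43 -0.01  2.05  0.    0.66  0.95]
0 0.6 [-0.51  0.44 -0.12  2.04  0.08  0.67  1.47]
0 1.15 [-0.41  0.45 -0.24  2.04  0.17  0.68  1.95]
0 push [-0.49  0.49  0.03  2.04 -0.03  0.61  1.12]
1 0 [-1.04  0.48  0.55  2.07 -0.39  0.69 -1.81]
1 0.6 [-0.94  0.46  0.43  2.07 -0.3   0.67 -1.3 ]
1 1.15 [-0.88  0.45  0.35  2.07 -0.24  0.67 -0.8 ]
1 push [-0.87  0.54  0.53  2.07 -0.44  0.65 -1.63]
```

```bash
python3 - <<'E'
from h import *
from workcell import env,fingers,kin,cams
import cv2
fingers.move_gripper(.045,30)
env.goto([.45,.26,.18],O())
print(env.movel([.45,.26,.070],O(),.12,max_force=8), env.read_ee_pos().round(4), env.read_wrist_force().round(2))
fingers.move_gripper(.0,30)
print(env.read_opening(),env.read_finger_force(),env.read_ee_pos().round(4),env.read_wrist_force().round(2),env.read_ft_torque().round(2),env.read_clock())
r=cams.get_image("scene"); cv2.imwrite("pics/g1.png",cv2.resize(r["color"][120:230,210:340],None,fx=5,fy=5,interpolation=cv2.INTER_CUBIC))
E
```

```text
False [0.4505 0.2604 0.0706] [-0.06  0.81 -0.07]
0.009313100083979592 32.61334419250488 [0.4504 0.2601 0.0706] [-0.72 -1.62  5.79] [-0.16  0.12  0.12] 3.6083
```

View pics/g1.png

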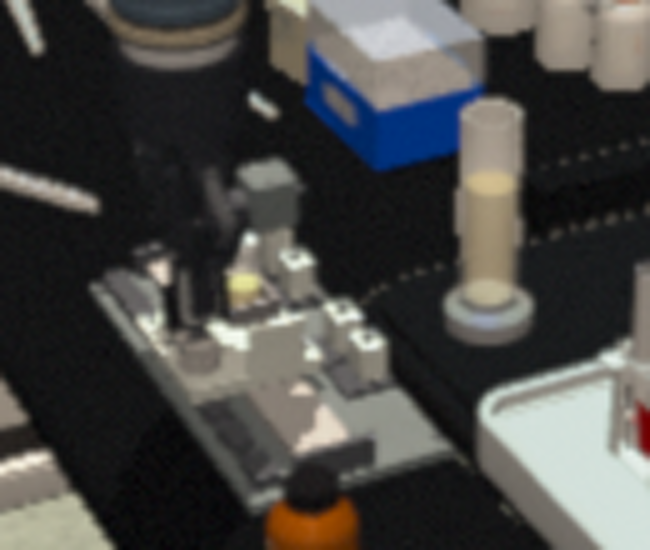

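The image shows the fingers round the knob at about (205,280). The opening of 9.3 mm matches the bar's thickness and the side forces are small. Next: lift, twist, lower and let go.

```bash
python3 - <<'E'
from h import *
from workcell import env,fingers,kin,cams
import cv2
S=lambda t:print(t,env.read_ee_pos().round(4),env.read_wrist_force().round(2),env.read_ft_torque().round(2),round(env.read_opening(),4),round(env.read_clock(),2))
fingers.move_gripper(0,50)
p=env.read_ee_pos(); print(p)
for dz in(.006,.010,.0135):
    env.movel([p[0],p[1],p[2]+dz],O(),.03); S(dz)
for th in(.3,.6,.9,1.15):
    try: env.movel([p[0],p[1],p[2]+.0135],O(th),.05)
    except env.MotionError as e: print(e); break
    S(th)
E
```

```text
[0.45040475 0.26009546 0.07069853]
0.006 [0.4502 0.26   0.0762] [ 1.97  0.73 -8.19] [ 0.23 -0.54  0.06] 0.009 4.25
0.01 [0.4502 0.26   0.0806] [ 2.16  1.   -8.05] [ 0.19 -0.5   0.03] 0.0089 4.53
0.0135 [0.4502 0.26   0.0842] [ 3.11  0.77 -9.6 ] [ 0.2  -0.51  0.07] 0.0088 4.8
0.3 [0.4502 0.2597 0.084 ] [ 2.07  0.23 -9.16] [ 0.09 -0.41  0.04] 0.0083 5.25
0.6 [0.4503 0.2595 0.084 ] [ 1.89 -1.04 -9.43] [-0.19 -0.46 -0.03] 0.009 5.7
0.9 [0.4505 0.2593 0.0841] [ 2.11 -2.37 -9.39] [-0.5  -0.6   0.03] 0.009 6.15
1.15 [0.4506 0.2597 0.0842] [ 3.41 -2.02 -9.74] [-0.5  -0.68  0.03] 0.0087 6.55
```

```bash
python3 - <<'E'
from h import *
from workcell import env,fingers,kin,cams
import cv2
S=lambda t:print(t,env.read_ee_pos().round(4),env.read_wrist_force().round(2),round(env.read_opening(),4),round(env.read_clock(),2))
p=env.read_ee_pos()
for dz in(.002,.004,.005):
    env.movel([p[0],p[1],p[2]-dz],O(1.15),.03); S(dz)
fingers.move_gripper(.03); S('open')
env.wait(.4)
env.movel([p[0],p[1],.16],O(1.15),.15); S('up')
env.goto([.42,.08,.22],O()); S('away')
for n in("scene","top"):
    r=cams.get_image(n); cv2.imwrite(f"pics/{n}2full.png",r["color"])
a=cv2.imread("pics/scene2full.png")[140:225,220:330]; b=cv2.imread("pics/top2full.png")[155:240,135:275]
z=lambda i:cv2.resize(i,(400,300 if i is a else 243),interpolation=cv2.INTER_CUBIC)
a=z(a);b=cv2.copyMakeBorder(z(b),0,57,0,0,0); cv2.imwrite("pics/c2.png",np.hstack([a,b]))
E
```

```text
0.002 [0.4507 0.2598 0.0822] [ 2.62 -1.79 -8.91] 0.0092 6.8
0.004 [0.4506 0.2598 0.0802] [ 2.91 -1.37 -8.38] 0.0089 7.05
0.005 [0.4507 0.2599 0.0796] [ 1.41 -2.47 -4.05] 0.0087 7.3
open [0.4507 0.2605 0.0798] [ 0.02 -0.35  0.26] 0.0303 7.63
up [0.4502 0.2593 0.1594] [-0.92 -0.2  -0.86] 0.0301 8.72
away [0.4198 0.0809 0.2193] [-0.69  0.82 -1.13] 0.0294 9.52
```

View pics/c2.png

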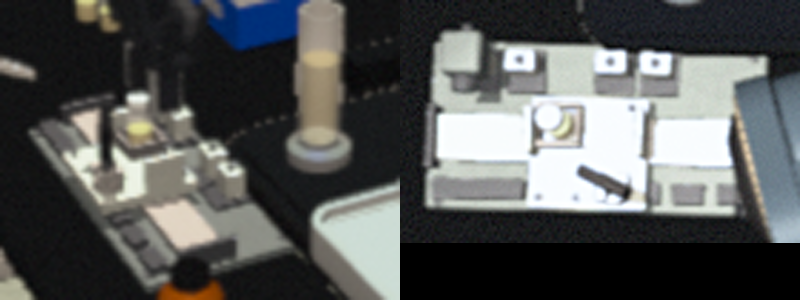

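The plunger is held out: the knob in the right half runs diagonally from (580,170) to (628,190), about 65° counter-clockwise. The carriage hasn't moved and the vial still stands at (548,117). Next, find the right wall and push on it.

```bash
python3 - <<'E'
from h import *
from workcell import env,fingers,kin,cams
import pickle
d=pickle.load(open("d0.pkl","rb")); T=d["top"]; Sc=d["scene"]
B=np.array([.4803,.2815]); Rz=Ro.from_euler('z',YAW).as_matrix()[:2,:2]
w1=ray(T,135+497/5.7,155+270/5.7,.064)[:2]; w2=ray(Sc,220+320/7,140+352/7,.049)[:2]
print("wall local",Rz.T@(w1-B),Rz.T@(w2-B))
W=lambda x,y,z: np.r_[B+Rz@[x,y],z]
S=lambda t:print(t,(Rz.T@(env.read_ee_pos()[:2]-B)).round(4),env.read_ee_pos()[2].round(4),env.read_wrist_force().round(2),round(env.read_clock(),2))
fingers.move_gripper(0,30)
env.goto(W(.012,-.090,.15),O()); S('above')
print(env.movel(W(.012,-.090,.048),O(),.12,max_force=6)); S('down')
print(env.movel(W(.012,-.045,.048),O(),.03,max_force=1.8)); S('contact')
E
```

```text
wall local [ 0.00944893 -0.04987474] [ 0.01266497 -0.05188607]
above [ 0.0118 -0.0904] 0.1496 [0.17 0.25 1.23] 10.67
False
down [ 0.0126 -0.0899] 0.0488 [0.45 0.49 0.21] 11.67
True
contact [ 0.0116 -0.0558] 0.0476 [-0.34  0.89 -0.21] 12.72
```

```bash
cat >>h.py <<'E'
B=np.array([.4803,.2815]); Rz=Ro.from_euler('z',YAW).as_matrix()[:2,:2]
W=lambda x,y,z: np.r_[B+Rz@[x,y],z]
L=lambda p: Rz.T@(np.asarray(p)[:2]-B)
E
python3 - <<'E'
from h import *
from workcell import env,fingers,kin,cams
import cv2
for y in(-.05,-.04,-.03,-.02,-.01,0.):
    env.movel(W(.012,y,.048),O(),.03); print(y,L(env.read_ee_pos()).round(4),(Rz.T@env.read_wrist_force()[:2]).round(2),round(env.read_clock(),2))
r=cams.get_image("scene"); s=r["color"]; t=cams.get_image("top")["color"]
cv2.imwrite("pics/s3.png",s);cv2.imwrite("pics/top3.png",t)
z=lambda i:cv2.resize(i,(400,300),interpolation=cv2.INTER_CUBIC)
cv2.imwrite("pics/c3.png",np.hstack([z(s[140:225,220:330]),z(t[150:255,135:275])]))
E
```

```text
-0.05 [ 0.0117 -0.05  ] [ 0.56 -1.11] 13.1
-0.04 [ 0.0124 -0.0389] [-0.26 -0.02] 13.58
-0.03 [ 0.012  -0.0292] [-0.7  -1.01] 14.07
-0.02 [ 0.012  -0.0192] [0.36 0.7 ] 14.55
-0.01 [ 0.012  -0.0092] [ 0.43 -0.33] 15.03
0.0 [0.012  0.0008] [-0.35 -0.54] 15.52
```

View pics/c3.png

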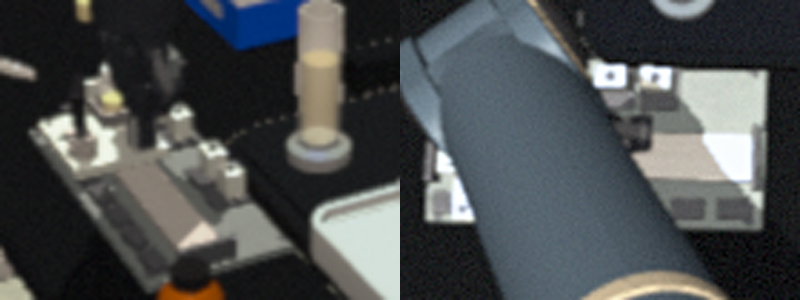

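The carriage is moving with the plunger still out; knob and sleeve are at (80,140) in the left half. I'll go a little short of the target, back off and measure.

```bash
python3 - <<'E'
from h import *
from workcell import env,fingers,kin,cams
import cv2
env.movel(W(.012,.006,.048),O(),.03)
print(L(env.read_ee_pos()).round(4),env.read_wrist_force().round(2))
env.movel(W(.012,-.02,.048),O(),.1)
env.movel(W(.012,-.04,.16),O(),.15)
env.goto([.42,.08,.22],O())
for n in("scene","top"): cv2.imwrite(f"pics/{n}4.png",cams.get_image(n)["color"])
s=cv2.imread("pics/scene4.png");t=cv2.imread("pics/top4.png")
cv2.imwrite("pics/c4.png",np.vstack([cv2.resize(t[160:235,135:235],(800,600),interpolation=cv2.INTER_CUBIC)]))
print(env.read_clock())
E
```

```text
[0.012  0.0064] [ 0.13 -0.42 -0.21]
18.1583
```

View pics/c4.png

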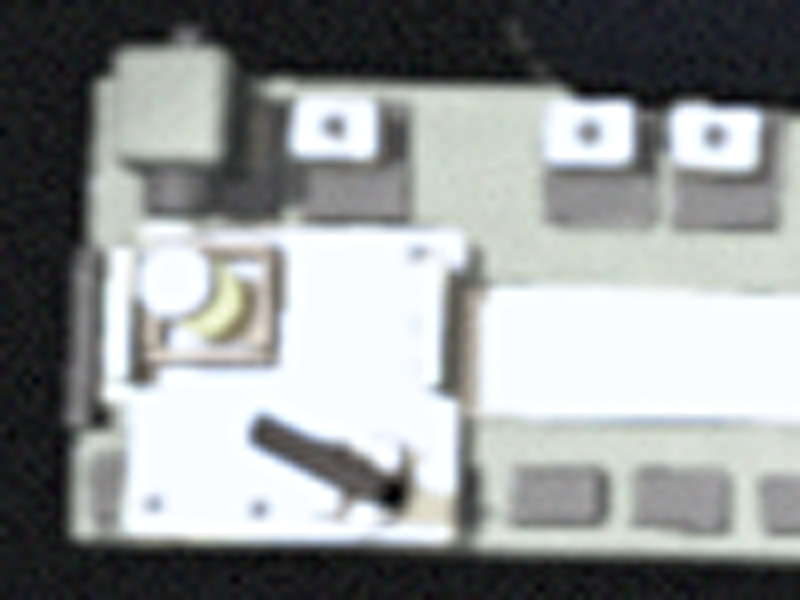

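The vial cap is at (175,280), level with the detector housing centre (173,105) and barrel (175,185). The knob is still twisted. I'll compute the shift of the carriage.

```bash
python3 - <<'E'
from h import *
import pickle
d=pickle.load(open("d0.pkl","rb")); T=d["top"]
a=lambda u,v,z:L(ray(T,135+(u+.5)/5.7-.5,155+(v+.5)/5.7-.5,z))
b=lambda u,v,z:L(ray(T,135+(u+.5)/8-.5,160+(v+.5)/8-.5,z))
print("cap",b(175,280,.085)-a(300,232,.085),"R",b(461,440,.034)-a(497,365,.034),"L",b(122,440,.034)-a(258,365,.034))
print("cap-lens",b(175,280,.085)-b(173.5,105,.085), b(175,280,.085))
print("knob",b(252,425,.102),b(395,495,.102))
# screw holes on plate, start vs now
print("screws",b(152,503,.034)-a(279,391,.034),b(260,509,.034)-a(354,394,.034),b(415,252,.034)-a(467,215,.034))
E
```

```text
cap [-0.00029378  0.06529818] R [0.00705876 0.06547852] L [0.00703568 0.06675091]
cap-lens [-0.04689913 -0.00324058] [0.01922184 0.08714258]
knob [-0.02064721  0.06039246] [-0.03774956  0.02228051]
screws [-0.00029025  0.0660608 ] [-0.00076056  0.06520213] [0.00090292 0.06666742]
```

It has moved 65.8 mm, so 4.2 mm remain. I'll push that, then regrip the knob, lift it, twist it back and lower it.

```bash
python3 - <<'E'
from h import *
from workcell import env,fingers,kin,cams
import cv2
k=L([.4504,.2600])+[0,.070]
S=lambda t:print(t,(L(env.read_ee_pos())-k).round(4),env.read_ee_pos()[2].round(4),env.read_wrist_force().round(2),round(env.read_opening(),4),round(env.read_clock(),2))
env.goto(W(.012,-.04,.16),O())
env.movel(W(.012,-.02,.048),O(),.15)
env.movel(W(.012,.0106,.048),O(),.03); S('pushed'); env.wait(.3); S('')
env.movel(W(.012,-.02,.048),O(),.1)
env.movel(W(.012,-.04,.17),O(),.15)
fingers.move_gripper(.03)
env.goto(W(*k,.17),O(1.15))
print(env.movel(W(*k,.0796),O(1.15),.1,max_force=8)); S('at knob')
fingers.move_gripper(0,50); S('grip')
E
```

```text
pushed [ 0.0415 -0.0378] 0.0479 [ 0.26 -1.42  0.82] -0.0002 21.01
 [ 0.0416 -0.0378] 0.0479 [-0.52 -1.58  1.36] 0.0002 21.31
False
at knob [0.0004 0.0004] 0.0802 [-0.06  0.7  -0.29] 0.0304 25.03
grip [0.0011 0.0001] 0.0804 [ 0.9  -0.96  4.2 ] 0.0092 25.34
```

```bash
python3 - <<'E'
from h import *
from workcell import env,fingers,kin,cams
k=L([.4504,.2600])+[0,.070]
S=lambda t:print(t,(L(env.read_ee_pos())-k).round(4),env.read_ee_pos()[2].round(4),env.read_wrist_force().round(2),env.read_ft_torque().round(2),round(env.read_opening(),4),round(env.read_clock(),2))
z=env.read_ee_pos()[2]
env.movel(W(*k,z+.0045),O(1.15),.03); S('lift')
for th in(.8,.4,0):
    env.movel(W(*k,z+.0045),O(th),.05); S(th)
for dz in(.0045,0.,-.003,-.006,-.0085):
    st=env.movel(W(*k,z+dz),O(),.03,max_force=12); S((dz,st))
    if st: break
E
```

```text
lift [ 0.0006 -0.0001] 0.0844 [ 5.29  1.26 -9.07] [ 0.49 -1.3   0.  ] 0.009 25.67
0.8 [ 0.0009 -0.0002] 0.0844 [ 5.76  0.67 -9.7 ] [ 0.25 -1.47 -0.01] 0.0088 26.17
0.4 [ 0.0012 -0.0005] 0.0844 [ 6.55  1.22 -8.51] [ 0.11 -1.63  0.01] 0.0089 26.72
0 [ 0.0014 -0.0009] 0.0843 [ 6.   -0.05 -9.27] [-0.08 -1.78  0.05] 0.0091 27.27
(0.0045, False) [ 0.0014 -0.0009] 0.0843 [ 6.18  0.18 -8.9 ] [-0.11 -1.72  0.09] 0.0089 27.52
(0.0, False) [ 0.0014 -0.0009] 0.0798 [ 6.61 -0.17 -7.44] [-0.16 -1.79  0.09] 0.009 27.82
(-0.003, False) [ 0.0014 -0.0009] 0.0769 [ 6.97 -1.47 -8.5 ] [-0.16 -1.71  0.07] 0.0088 28.07
(-0.006, False) [ 0.0014 -0.0009] 0.074 [ 6.35 -0.7  -6.73] [-0.22 -1.66  0.1 ] 0.0089 28.32
(-0.0085, False) [ 0.0015 -0.0008] 0.0719 [ 5.6  -0.55 -5.  ] [-0.23 -1.52  0.07] 0.0088 28.57
```

The knob went well below the 6.5 mm between-slots level, so the plunger is in the slot. I'll let go, press the knob lightly down and check.

```bash
python3 - <<'E'
from h import *
from workcell import env,fingers,kin,cams
import cv2
k=L([.4504,.2600])+[0,.070]
S=lambda t:print(t,(L(env.read_ee_pos())-k).round(4),env.read_ee_pos()[2].round(4),env.read_wrist_force().round(2),round(env.read_opening(),4),round(env.read_clock(),2))
print(env.movel(W(*k,.0704),O(),.02,max_force=10)); S('low')
fingers.move_gripper(.045); S('open')
env.movel(W(*k,.17),O(),.15)
env.goto([.42,.08,.22],O()); S('away')
for n in("scene","top"): cv2.imwrite(f"pics/{n}5.png",cams.get_image(n)["color"])
s=cv2.imread("pics/scene5.png");t=cv2.imread("pics/top5.png")
cv2.imwrite("pics/c5.png",np.hstack([cv2.resize(t[160:235,135:235],(480,360),interpolation=cv2.INTER_CUBIC),cv2.resize(s[140:225,220:295],(318,360),interpolation=cv2.INTER_CUBIC)]))
E
```

```text
False
low [0.0016 0.0002] 0.0718 [ 4.17 -2.6   4.98] 0.0088 28.82
open [-0.0008  0.0001] 0.07 [-0.18  0.11  0.26] 0.045 29.25
away [-0.028  -0.2491] 0.2198 [ 0.77  0.28 -0.48] 0.0451 31.07
```

View pics/c5.png

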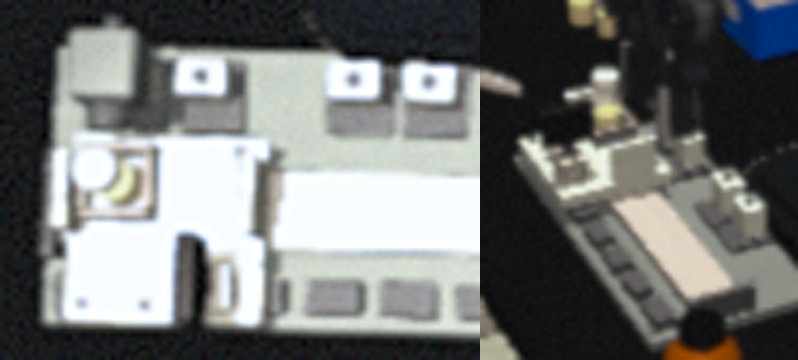

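The knob lies straight along the base's x at (188,278) in the left half. The vial stands upright in its pocket at (94,167), level with the detector (104,62). The plunger bottomed within about 0.5 mm of its locked height, and the carriage is at about +0.070. I'm handing the job in.

```bash
python3 -c "
from workcell import env
print(env.finish_job(),env.read_clock())"
```

```text
the job is handed in; nothing more can be done
the job is handed in; nothing more can be done
```

The job is handed in: the carriage is at about +70 mm, opposite the detector lens, with the plunger down in its slot. The vial was still upright in its pocket, and I kept the arm clear of the bottle, beaker and timer. The verdict was not shown.

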